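# Lay the tall carton down and stow it under the shelf riser

## Robot

A 6-joint arm with a two-finger parallel gripper is mounted at the origin on a cart in front of the work surface, level with it; the furniture and walls round the work are solid. World frame = base frame: x ahead of the robot, y to its left, z up, the work surface at z = 0. Lengths are in m, angles in degrees, forces in N, time in s.
With the tool pointing down it reaches from about 0.3 to 0.75 m from the base axis. Payload 8.5 kg.
Tool frame: the origin (TCP) lies between the finger pads; the fingertips stand 19 mm ahead of it and the grasp point (between the pads) is the TCP; z points along the fingers, y is the line along which they close (so a half turn about z gives the same grasp; the last joint's range is limited). The gripper opens to 85 mm and grips with 20 to 120 N. Pads are 22 mm wide; open, the fingers measure 114 mm over their backs; the gripper's body (76 mm by 85 mm) begins 54 mm behind the grasp point. The pads swing forward as they close: fully open they stand 13 mm farther back than shut.
Start: joints at [59.284, 21.807, 74.336, -0, 83.858, -12.336], TCP at [0.173, 0.522, 0.228] pointing down, gripper open.
Joint ranges: [-178.18, 178.18], [-50.72, 133.34], [12.68, 142.11], [-81.47, 261.47], [9.98, 163.14], [-165.26, 165.26]. Speed limits (degrees/s): [136.94, 136.94, 180, 180, 180, 180].

## Interface

Orientations are given as a 3x3 rotation matrix whose columns are the frame's x, y, z axes.
In Python, from rig import env, optics gives the robot as it stands.
- The arm moves only by the tool arm_command, never from a script. Its argument "commands" is one flat list of numbers, 7 for each row, row after row: the closure, from -1 (fully open) to 1 (shut), so that 0 is half open, then the shift along the tool's x, y, z as a fraction of full scale, then the turn, a rotation vector about the tool's x, y, z as a fraction of full scale. A call has 1 to 12 rows; each row is the pose to reach, as a shift and turn from the pose commanded when the call began, along the tool's axes at that moment; what a row does not reach only later rows make up. Full scale, the value 1, is 500 mm for a shift and 120 degrees for a turn. A row lasts 1/12 s, in which the tool goes at most 41.7 mm and 7.16 degrees, less where a joint would pass 70% of its speed; a pose out of reach is approached as far as the arm can. A call with a number of a shift or a turn outside -1 to 1 is refused whole. A call with a gripper value outside its range is refused whole. The fingers move at their own pace and stop on an object; "newtons" is the grip in N (left out, the last holds). Time passes only in rows, so rows that repeat a pose let the fingers close. It gives the time, the measured TCP pose, the force, the opening and the grip force at its end, in the units of the state.
- env.observe(): the state, without advancing time (a new reading comes with each control period).
- optics.get_image(name): name is "scene" or "top"; returns a dict with "image" (420x560x3 uint8, red, green, blue), "intrinsics" (3x3 intrinsics, pixels), "k1" (the pictures are not rectified: a ray, as slopes to the right and down, at radius r is drawn at 1 + k1 r^2 times it, then the intrinsics apply), "origin" and "orientation" of the camera in the world. Camera axes: x right, y down, z forward; pixel columns grow to the right and rows downward; lengths in m; the calibration is good to about 2 mm. A picture is of the moment at which its call begins. There is no depth.
- env.close_job(): hands the job in; it is judged then, once.
The state is a dict: "time_s": time; "q": joint angles; "qvel": joint speeds; "joint_efforts": joint torques, N m; "position": TCP position; "tool_rot": TCP orientation; "ft_force": force on the tool from outside, world axes, zero at the start; "wrist_torque": the same for the moment, N m; "grip_width": finger opening in m; "gripper_force": force on a finger pad.
Only numpy, scipy, OpenCV 4.12 (cv2) and the standard library are available. Lean on these libraries where they do the work, as an engineer would, in place of code of your own. Each camera call takes 0.05 s, during which the arm holds its last target. There are 200 camera calls.

## Task

The tall laundry carton is too high for the low wooden shelf riser: tip it over towards the riser so that it lies flat on its broad side, then slide it top end first into the riser, square and all the way until its top rests against the riser's back panel. Part of the carton will stay sticking out of the mouth. Leave the small things standing around, and on top of the riser, where they are.

Things in the scene. Friction and masses are not known exactly. Their poses are not given: they have to be found in the camera images.
- carton: Closed rigid carton, 0.4 to 0.8 kg, upright at the robot's right at the start. 94 mm thick (own x), 196 mm wide (own y), 244 mm tall (own z); too thick to grasp, so push it. Origin: centre of its underside. Own x starts within 0.3 rad of the riser's own x. Tipped along own x it loses balance at 21 degrees and falls by itself; lying, own x points down, own z to the riser, and it is 94 mm high.
- carton_top (a point): Centre of the carton's top face, 244 mm along the carton's own z from its origin (the middle of the carton is at 122 mm). When the carton has been tipped towards the riser this end leads.
- riser: Low wooden shelf riser fixed at the robot's left: a board on two side panels and a back panel, open at its mouth, which faces the carton. Outside 170 mm deep (own x; board overhangs 5 mm), 264 mm wide (own y; board 276), 132 mm high; inside 240 mm wide, 120 mm high, 158 mm deep; panels 12 mm. Origin: centre of its footprint. Own x points from mouth to back panel, z up.
- riser_mouth (a point): Middle of the riser's mouth, 85 mm along -x from the riser's origin, 47 mm above the worktop.
- riser_stop (a point): Middle of the inner face of the riser's back panel, 73 mm along +x from the riser's origin, 47 mm above the worktop: where the carton's top comes to rest.
- thread_spool: Thread spool, 25 mm across, 50 mm high, standing loose on top of the riser's board. Origin at its underside. To be left alone.
- starch_bottle: Small bottle with a brown cap, 38x52x135 mm, standing loose at the back of the worktop. Origin at its underside. To be left alone.
- stain_lifter: Squeeze bottle with a blue screw cap, 40x58x150 mm, standing loose at the back of the worktop. Origin at its underside. To be left alone.
- tape_measure: Tape measure, 33x71x64 mm, standing loose near the front edge, left of the middle. Origin at its underside. To be left alone.
- masking_tape: Roll of tape lying flat, 100 mm across, 25 mm high, near the front edge at the left. Origin at its underside. To be left alone.
- peg: Wooden clothes peg, 15x72x12 mm, lying near the front edge in the middle. Origin at its underside. To be left alone.

How it is judged (in metres and radians):
On the way:
1. the carton lies flat on its broad side on the worktop, still outside the riser (angle between carton's own z axis and vertical between 1.49 and 1.65 rad and angle between carton's own x axis and vertical above 3 rad and x of carton_top in the frame of riser below -0.03 m and height (world z) of carton below 0.06 m), for 0.2 s.
At the end, for the whole second after the job is handed in: The carton lies flat on its broad side (within about 5 degrees), inside the riser with the middle of its top within 12 mm of the back panel, square to the riser within 0.1 rad, and at rest (angle between carton's own z axis and vertical between 1.49 and 1.65 rad and angle between carton's own x axis and vertical above 3 rad and x of carton_top in the frame of riser_stop between -0.012 and 0.01 m and y of carton_top in the frame of riser_stop between -0.04 and 0.04 m and height (world z) of carton below 0.06 m and angle between the z axis of carton and the x axis of riser, either way round below 0.1 rad and linear speed of carton below 0.01 m/s); the robot touches nothing.
It fails at once if a bystander is moved by more than 30 mm or knocked over (distance of any of thread_spool, starch_bottle, stain_lifter, tape_measure, masking_tape, peg from where it was at the start of the episode above 0.03 m or angle between any of thread_spool, starch_bottle, stain_lifter's own z axis and vertical above 0.6 rad).
It also fails if it takes over 64 s, if anything falls off the work surface, if the arm or the gripper's body presses on something with over 40 N, if the wrist force passes 120 N, or if a joint passes its speed limit or range.

## Working session

There is one attempt and no reset: what is moved stays moved. The work goes in short steps, Python scripts to look and compute and a tool call to move; the robot and the scene stay as the last step left them, time stands still between calls to the robot, and variables do not carry over. Pictures are saved under pics/ and viewed, at most 10 in all, crops included, and the job is handed in when it is done.

Besides the shell and the picture viewer there is one more tool, called after ">>>" as name(argument=value, ...), one argument or row to a line, values as JSON. arm_command: Moves the arm, as the interface text tells. Shift numbers are shares of 500 mm and turn numbers shares of 120 degrees, none past 1 either way. Its arguments: {"type":"object","properties":{"commands":{"type":"array","items":{"type":"number"}},"newtons":{"type":"number"}},"required":["commands"]}

```bash
mkdir -p pics; python3 - <<'E'
from rig import env, optics
import cv2
for n in("scene","top"):
    d=optics.get_image(n); cv2.imwrite(f"pics/{n}0.png",d["image"][:,:,::-1]); print(n,d["intrinsics"],d["k1"],d["origin"],d["orientation"])
print(env.observe())
E
```

```text
scene [[463.42273355   0.         280.35492492]
 [  0.         463.42273355 203.37968323]
 [  0.           0.           1.        ]] 0.037926933724375 [ 0.76504545 -0.47295217  1.25452402] [[ 0.94960474  0.27426623 -0.15175264]
 [ 0.31326969 -0.81400528  0.48913956]
 [ 0.01062701 -0.51202875 -0.85890257]]
top [[494.78157559   0.         279.31662214]
 [  0.         494.78157559 207.10788912]
 [  0.           0.           1.        ]] -0.1044698344934953 [-0.0035062   0.24519761  1.75037139] [[-0.20116166 -0.92359819  0.32634395]
 [-0.97951942  0.19262129 -0.05864081]
 [-0.00870025 -0.33145652 -0.94343038]]
{'time_s': 0.1, 'q': array([ 5.92854111e+01,  2.18368392e+01,  7.43784691e+01,  6.88441807e-04,
        8.38581114e+01, -1.23357237e+01]), 'qvel': array([ 0.03433864, -0.10983278, -0.14788973, -0.00278171, -0.14722987,
       -0.01576505]), 'joint_efforts': array([ 3.92748305e-03, -4.49226022e+01, -2.31653327e+01, -1.94479321e-04,
        3.76390628e-03,  2.30175226e-05]), 'position': array([0.17327651, 0.52171633, 0.22698768]), 'tool_rot': array([[-9.48991878e-01,  3.15299814e-01, -6.64768966e-04],
       [ 3.15300386e-01,  9.48991289e-01, -1.09555965e-03],
       [ 2.85430204e-04, -1.24927912e-03, -9.99999179e-01]]), 'ft_force': array([-0.71309455,  0.39746696,  0.00511307]), 'wrist_torque': array([-0.00762222,  0.08533596, -0.0087181 ]), 'gripper_force': 0.0, 'grip_width': 0.08530909031528189}
```

View pics/scene0.png

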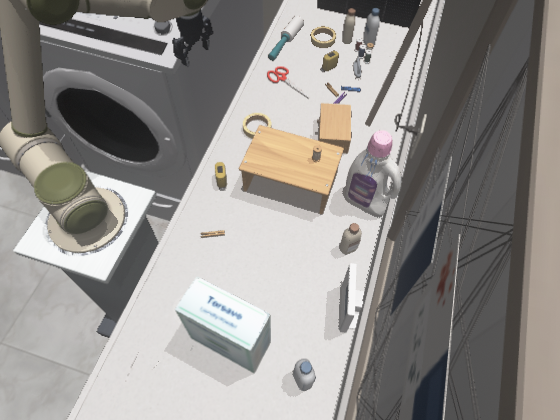

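View pics/top0.png

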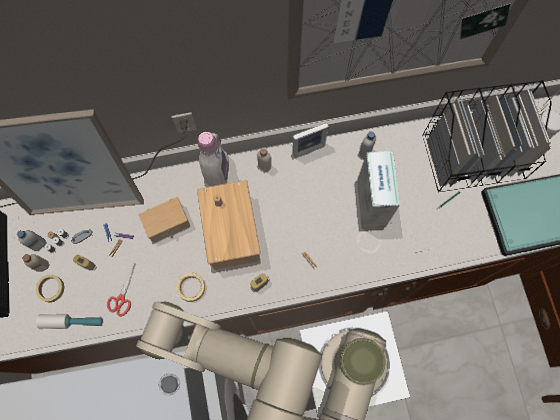

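Scene: the riser board is at about (242..343, 128..208) and the carton's top face at (178..270, 282..350). Top: riser board (200..260, 182..270), carton top (367..400, 151..210). Next I enlarge both.

```bash
python3 - <<'E'
import cv2
s=cv2.imread("pics/scene0.png")
for n,(x,y) in {"c":(160,265),"r":(220,110)}.items():
    cv2.imwrite(f"pics/crop_{n}.png",cv2.resize(s[y:y+120,x:x+160],(800,600),interpolation=cv2.INTER_CUBIC))
E
```

```text
(no output)
```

View pics/crop_c.png

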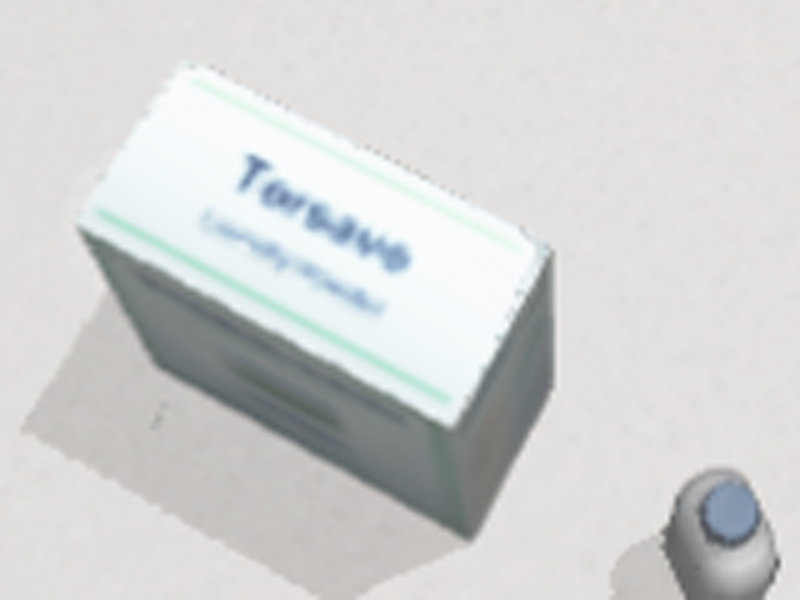

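View pics/crop_r.png

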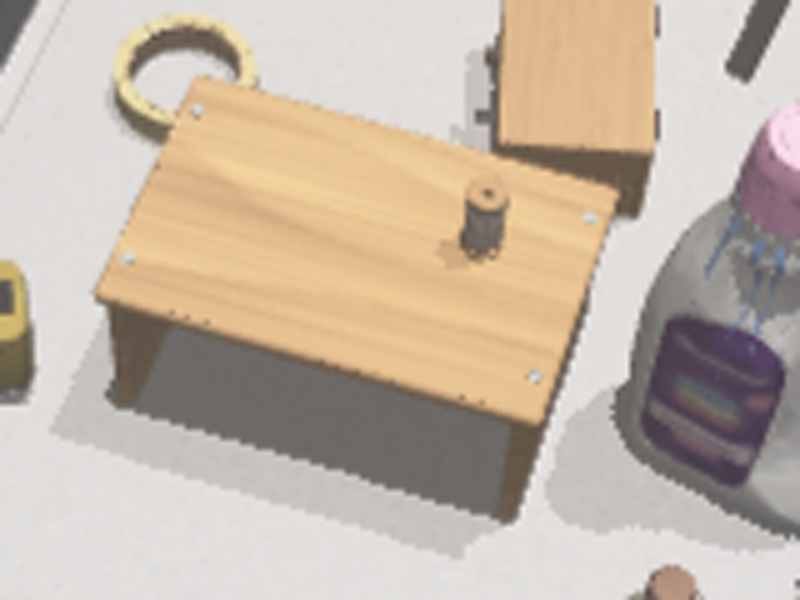

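Carton crop: top-face corners at (185,65), (552,245), (455,430), (78,225), and near bottom corners at (472,540), (158,367). Riser crop: board corners at (197,76), (617,190), (540,424), (97,297), and mouth feet at (115,405), (512,522).

```bash
cat > h.py <<'E'
import numpy as np, cv2
from rig import env, optics
def cam(name="scene", img=None):
    d=optics.get_image(name)
    if img: cv2.imwrite(img,d["image"][:,:,::-1])
    return d
def px2w(d,pts,z):
    p=np.array(pts,float).reshape(-1,1,2)
    n=cv2.undistortPoints(p,d["intrinsics"],np.array([d["k1"],0,0,0,0.]),None).reshape(-1,2)
    r=np.c_[n,np.ones(len(n))]@np.array(d["orientation"]).T
    o=np.array(d["origin"]); return o+r*((z-o[2])/r[:,2])[:,None]
def crop(pts,x,y,s=5): return (np.array(pts,float)+.5)/s-.5+[x,y]
def w2px(d,P):
    R=np.array(d["orientation"]).T; 
    return cv2.projectPoints(np.array(P,float).reshape(-1,1,3),cv2.Rodrigues(R)[0],-R@np.array(d["origin"]),d["intrinsics"],np.array([d["k1"],0,0,0,0.]))[0].reshape(-1,2)
E
python3 - <<'E'
from h import *
np.set_printoptions(precision=4,suppress=True)
d=cam()
def rep(n,P):
    print(n,P[:,:2].tolist(),"c",P.mean(0)[:2],"edges",np.linalg.norm(P-np.roll(P,-1,0),axis=1))
    e=[np.degrees(np.arctan2(*(b-a)[[1,0]])) for a,b in((P[0],P[1]),(P[3],P[2]),(P[1],P[2]),(P[0],P[3]))];print(e)
rep("ct",px2w(d,crop([(185,65),(552,245),(455,430),(78,225)],160,265),.244))
rep("rb",px2w(d,crop([(197,76),(617,190),(540,424),(97,297)],220,110),.132))
print(px2w(d,crop([(472,540),(158,367)],160,265),0), px2w(d,crop([(115,405),(512,522)],220,110),0))
# bystanders: starch base, stain base, tape m., peg
print(px2w(d,[(349,248),(306,386),(221,186),(202,234),(224,233)],0))
t=cam("top"); print(px2w(t,[(265,168),(366,152),(259,287),(309,260)],0))
E
```

```text
ct [[0.4657726594597573, -0.1486000516008269], [0.6539270995416173, -0.17518338675032874], [0.6407108617857553, -0.2637169278036397], [0.45124261863548387, -0.2327881485329981]] c [ 0.5529 -0.2051] edges [0.19   0.0895 0.192  0.0854]
[np.float64(-8.041788001379176), np.float64(-9.271184551660232), np.float64(-98.4903849806879), np.float64(-99.79222255203317)]
rb [[0.4136004906205405, 0.4170014145265897], [0.6853377730172721, 0.4145734129909414], [0.6852232238355955, 0.23774874267645196], [0.4143278281284846, 0.23938503718919235]] c [0.5496 0.3272] edges [0.2717 0.1768 0.2709 0.1776]
[np.float64(-0.511930263967644), np.float64(-0.3460805570235055), np.float64(-90.03711690075241), np.float64(-89.76537559669767)]
[[ 0.638  -0.2621  0.    ]
 [ 0.4489 -0.232   0.    ]] [[0.414  0.2481 0.    ]
 [0.6783 0.2463 0.    ]]
[[ 0.786   0.1597  0.    ]
 [ 0.7744 -0.2508  0.    ]
 [ 0.3421  0.2423  0.    ]
 [ 0.3527  0.0635  0.    ]
 [ 0.4143  0.0878  0.    ]]
[[ 0.77    0.1583  0.    ]
 [ 0.7567 -0.2418  0.    ]
 [ 0.3215  0.2678  0.    ]
 [ 0.3814  0.0721  0.    ]]
```

```bash
cat >> h.py <<'E'
from scipy.spatial.transform import Rotation as Ro
def go(targets):
    "targets: (x,y,z,yaw of tool x deg), tool down -> shares from the present pose"
    s=env.observe(); R=s["tool_rot"]; p=s["position"]; print("t",s["time_s"],"p",p.round(4),"F",s["ft_force"].round(1),"yaw",np.degrees(np.arctan2(R[1,0],R[0,0])).round(2))
    for x,y,z,yaw in targets:
        T=Ro.from_euler("ZX",[yaw,180],degrees=True).as_matrix()
        print((R.T@([x,y,z]-p)/.5).round(3), (Ro.from_matrix(R.T@T).as_rotvec(degrees=True)/120).round(3))
E
python3 -c "
from h import *
go([(.173,.522,.40,161.6),(.40,.15,.42,81),(.50,-.1,.42,81)])"
```

```text
t 0.2 p [0.1733 0.5218 0.2272] F [-0.3  0.  -0.4] yaw 161.62
[ 0.001 -0.    -0.346] [-0. -0.  0.]
[-0.665 -0.563 -0.385] [-0.     0.     0.672]
[-1.012 -0.974 -0.385] [-0.     0.     0.672]
```

>>> arm_command(
  commands=[-1,0,0,-0.35,0,0,0,-1,0,0,-0.35,0,0,0,-1,0,0,-0.35,0,0,0,-1,-0.665,-0.563,-0.385,0,0,0.672,-1,-0.665,-0.563,-0.385,0,0,0.672,-1,-0.665,-0.563,-0.385,0,0,0.672,-1,-0.665,-0.563,-0.385,0,0,0.672,-1,-0.665,-0.563,-0.385,0,0,0.672,-1,-0.665,-0.563,-0.385,0,0,0.672,-1,-0.665,-0.563,-0.385,0,0,0.672,-1,-0.665,-0.563,-0.385,0,0,0.672,-1,-0.665,-0.563,-0.385,0,0,0.672],
)

```text
time_s: 1.2
position: [0.3667, 0.2036, 0.4103]
tool_rot: [[-0.119, 0.993, 0.0], [0.993, 0.119, 0.0], [0.0, 0.0, -1.0]]
ft_force: [1.2, 0.3, -0.6]
grip_width: 0.0854
gripper_force: 0.0
```

```bash
python3 -c "
from h import *
go([(.40,.15,.42,81),(.53,-.32,.42,81),(.53,-.32,.30,81)])"
```

```text
t 1.2 p [0.3667 0.2036 0.4103] F [ 1.2  0.3 -0.6] yaw 96.82
[-0.114  0.053 -0.019] [ 0.    -0.     0.132]
[-1.079  0.2   -0.019] [ 0.    -0.     0.132]
[-1.079  0.2    0.221] [ 0.    -0.     0.132]
```

>>> arm_command(
  commands=[-1,-1,0.2,-0.02,0,0,0.13,-1,-1,0.2,-0.02,0,0,0.13,-1,-1,0.2,-0.02,0,0,0.13,-1,-1,0.2,-0.02,0,0,0.13,-1,-1,0.2,-0.02,0,0,0.13,-1,-1,0.2,-0.02,0,0,0.13,-1,-1,0.2,-0.02,0,0,0.13,-1,-1,0.2,-0.02,0,0,0.13,-1,-1,0.2,-0.02,0,0,0.13,-1,-1,0.2,-0.02,0,0,0.13,-1,-1,0.2,-0.02,0,0,0.13,-1,-1,0.2,-0.02,0,0,0.13],
)

```text
time_s: 2.2
position: [0.5248, -0.2707, 0.4196]
tool_rot: [[0.147, 0.989, -0.0], [0.989, -0.147, 0.0], [0.0, -0.0, -1.0]]
ft_force: [-0.6, 0.7, 0.9]
grip_width: 0.0854
gripper_force: 0.0
```

```bash
python3 -c "
from h import *
go([(.534,-.325,.40,81),(.534,-.325,.232,81)])"
```

```text
t 2.2 p [ 0.5248 -0.2707  0.4196] F [-0.6  0.7  0.9] yaw 81.54
[-0.105  0.034  0.039] [-0.    -0.     0.005]
[-0.105  0.034  0.375] [-0.    -0.     0.005]
```

>>> arm_command(
  commands=[-1,-0.105,0.02,0.04,0,0,0,-1,-0.105,0.02,0.04,0,0,0,-1,-0.105,0.02,0.04,0,0,0,-1,-0.105,0.02,0.375,0,0,0,-1,-0.105,0.02,0.375,0,0,0,-1,-0.105,0.02,0.375,0,0,0,-1,-0.105,0.02,0.375,0,0,0,-1,-0.105,0.02,0.375,0,0,0,-1,-0.105,0.02,0.375,0,0,0],
)

```text
time_s: 2.95
position: [0.5268, -0.3208, 0.2326]
tool_rot: [[0.146, 0.989, -0.002], [0.989, -0.146, 0.002], [0.001, -0.002, -1.0]]
ft_force: [0.6, -0.4, 0.0]
grip_width: 0.0856
gripper_force: 0.0
```

```bash
python3 -c "
from h import *
go([(.541,-.275,.225,81),(.560,-.16,.225,81)])"
```

```text
t 2.95 p [ 0.5268 -0.3208  0.2326] F [ 0.6 -0.4  0. ] yaw 81.61
[0.095 0.015 0.015] [-0.001 -0.001  0.005]
[0.328 0.019 0.016] [-0.001 -0.001  0.005]
```

>>> arm_command(
  commands=[-1,0.05,0.015,0.02,0,0,0,-1,0.09,0.015,0.02,0,0,0,-1,0.11,0.015,0.02,0,0,0,-1,0.13,0.015,0.02,0,0,0,-1,0.15,0.015,0.02,0,0,0,-1,0.17,0.015,0.02,0,0,0,-1,0.19,0.015,0.02,0,0,0,-1,0.2,0.015,0.02,0,0,0,-1,0.21,0.015,0.02,0,0,0,-1,0.22,0.015,0.02,0,0,0,-1,0.22,0.015,0.02,0,0,0],
)

```text
time_s: 3.87
position: [0.5507, -0.2137, 0.2231]
tool_rot: [[0.146, 0.989, 0.001], [0.989, -0.146, -0.0], [-0.0, 0.001, -1.0]]
ft_force: [0.1, -1.2, 1.1]
grip_width: 0.0857
gripper_force: 0.5
```

```bash
python3 -c "
from h import *
d=cam('scene','pics/s1.png');go([])"
```

```text
t 3.9167 p [ 0.5506 -0.2141  0.2227] F [-0.3 -0.6  1.1] yaw 81.59
```

View pics/s1.png

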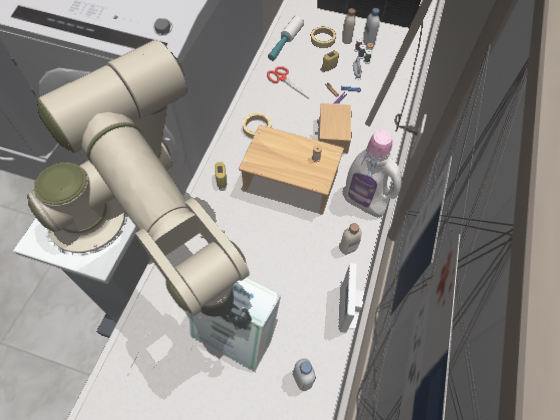

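The carton is tilting towards the riser, with the gripper at about (240,300). I keep pushing past the balance point.

>>> arm_command(
  commands=[-1,0.02,0,0,0,0,0,-1,0.04,0,0,0,0,0,-1,0.06,0,0,0,0,0,-1,0.08,0,0,0,0,0,-1,0.1,0,0,0,0,0,-1,0.12,0,0,0,0,0,-1,0.13,0,0,0,0,0,-1,0.13,0,0,0,0,0,-1,0.13,0,0,0,0,0,-1,0.13,0,0,0,0,0],
)

```text
time_s: 4.75
position: [0.56, -0.1503, 0.2222]
tool_rot: [[0.147, 0.989, -0.0], [0.989, -0.147, -0.0], [-0.0, -0.0, -1.0]]
ft_force: [0.3, 0.4, -0.7]
grip_width: 0.0855
gripper_force: 0.0
```

```bash
python3 -c "
from h import *
d=cam('scene','pics/s2.png');d=cam('top','pics/t2.png');go([])
cv2.imwrite('pics/m2.png',np.hstack([cv2.imread('pics/s2.png')[120:400,140:400],cv2.imread('pics/t2.png')[100:380,180:440]]))"
```

```text
t 4.85 p [ 0.56   -0.1505  0.2222] F [-0.5  0.2  0.9] yaw 81.53
```

View pics/m2.png

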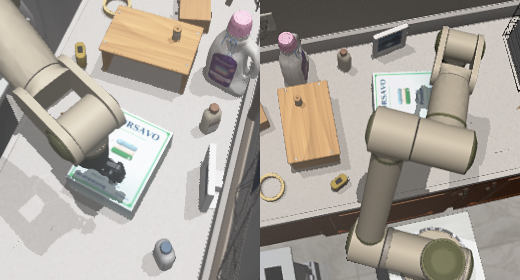

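The carton lies flat with its top end towards the riser. I clear the arm to measure.

>>> arm_command(
  commands=[-1,-0.1,0,-0.1,0,0,0,-1,-0.1,0,-0.1,0,0,0,-1,-0.4,-0.3,-0.1,0,0,0,-1,-0.4,-0.3,-0.1,0,0,0,-1,-0.4,-0.3,-0.1,0,0,0,-1,-0.4,-0.3,-0.1,0,0,0,-1,-0.4,-0.3,-0.1,0,0,0,-1,-0.4,-0.3,-0.1,0,0,0,-1,-0.4,-0.3,-0.1,0,0,0],
)

```text
time_s: 5.6
position: [0.3806, -0.3274, 0.2724]
tool_rot: [[0.151, 0.988, 0.0], [0.988, -0.151, -0.0], [-0.0, 0.0, -1.0]]
ft_force: [-0.7, -0.2, -0.2]
grip_width: 0.0849
gripper_force: 0.0
```

```bash
python3 -c "
from h import *
d=cam('scene','pics/s3.png');go([])
s=cv2.imread('pics/s3.png'); cv2.imwrite('pics/c3.png',cv2.resize(s[185:335,170:370],(800,600),interpolation=cv2.INTER_CUBIC))"
```

```text
t 5.65 p [ 0.3817 -0.3265  0.2724] F [ 0.4 -0.2  0.5] yaw 81.42
```

View pics/c3.png

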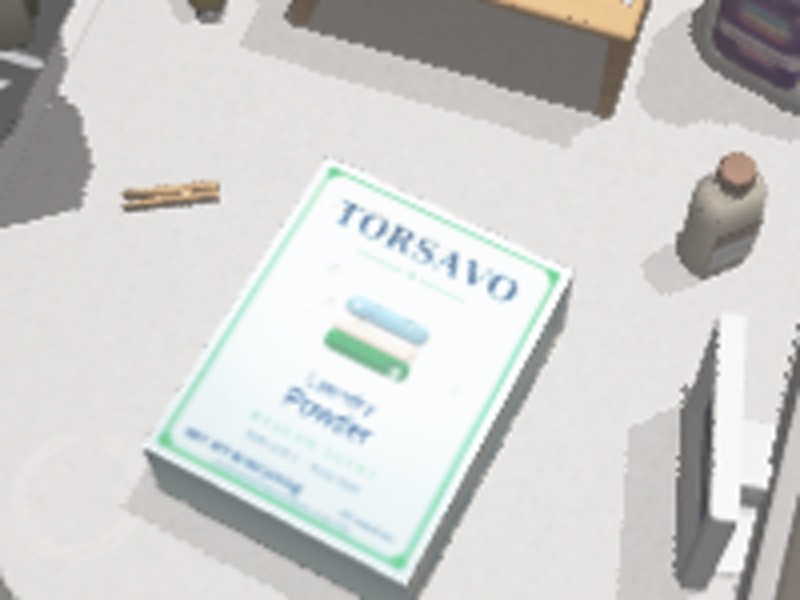

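Crop (4x, offset 170,185): upper-face corners at (330,160), (573,268), (410,585), (148,450).

```bash
cat >> h.py <<'E'
def box(d,pts,x,y,s):
    P=px2w(d,crop(pts,x,y,s),.094)[:,:2]; a=(P[0]+P[1])/2; b=(P[2]+P[3])/2; v=a-b
    print("corners",P.round(4).tolist(),"\nsizes",np.linalg.norm(P-np.roll(P,-1,0),axis=1).round(4)); c=(a+b)/2; u=v/np.linalg.norm(v)
    print("top",(c+.122*u).round(4),"under",(c-.122*u).round(4),"yaw",np.degrees(np.arctan2(u[1],u[0])).round(2))
E
python3 -c "
from h import *
box(cam(),[(330,160),(573,268),(410,585),(148,450)],170,185,4)"
```

```text
corners [[0.5061, 0.0958], [0.693, 0.07], [0.6567, -0.1708], [0.4675, -0.1417]] 
sizes [0.1886 0.2435 0.1914 0.2406]
top [0.5997 0.0839] under [ 0.562  -0.1572] yaw 81.1
```

```bash
python3 -c "
from h import *
print(px2w(cam(),crop([(690,580),(685,390)],170,185,4),0))
go([(.708,-.057,.27,171.1),(.708,-.057,.062,171.1)])"
```

```text
[[ 0.82653386 -0.0829765   0.        ]
 [ 0.78971121  0.04766038  0.        ]]
t 5.75 p [ 0.3829 -0.3254  0.2723] F [ 0.6 -0.7  0.1] yaw 81.6
[0.626 0.565 0.005] [ 0.     0.    -0.746]
[0.626 0.565 0.421] [ 0.     0.    -0.746]
```

>>> arm_command(
  commands=[-1,0.626,0.565,0,0,0,-0.746,-1,0.626,0.565,0,0,0,-0.746,-1,0.626,0.565,0,0,0,-0.746,-1,0.626,0.565,0,0,0,-0.746,-1,0.626,0.565,0,0,0,-0.746,-1,0.626,0.565,0,0,0,-0.746,-1,0.626,0.565,0,0,0,-0.746,-1,0.626,0.565,0,0,0,-0.746,-1,0.626,0.565,0,0,0,-0.746,-1,0.626,0.565,0,0,0,-0.746,-1,0.626,0.565,0,0,0,-0.746,-1,0.626,0.565,0,0,0,-0.746],
)

```text
time_s: 6.75
position: [0.7096, -0.053, 0.2701]
tool_rot: [[-0.979, 0.204, -0.002], [0.204, 0.979, 0.001], [0.002, 0.0, -1.0]]
ft_force: [-0.4, 0.2, -0.8]
grip_width: 0.0852
gripper_force: 0.0
```

>>> arm_command(
  commands=[-1,0,0,0,0,0,0,-1,0,0,0,0,0,0,-1,0,0,0,0,0,0],
)

```text
time_s: 7.0
position: [0.7076, -0.0571, 0.2723]
tool_rot: [[-0.976, 0.219, 0.0], [0.219, 0.976, 0.0], [-0.0, 0.0, -1.0]]
ft_force: [-0.1, -0.3, 0.3]
grip_width: 0.0855
gripper_force: 0.0
```

```bash
python3 -c "
from h import *
go([(.708,-.057,.27,171.1),(.708,-.057,.062,171.1)])"
```

```text
t 7.0 p [ 0.7076 -0.0571  0.2723] F [-0.1 -0.3  0.3] yaw 167.33
[-0.001  0.     0.005] [ 0.     0.    -0.031]
[-0.001  0.     0.421] [ 0.     0.    -0.031]
```

>>> arm_command(
  commands=[-1,0,0,0.15,0,0,-0.031,-1,0,0,0.25,0,0,-0.031,-1,0,0,0.33,0,0,-0.031,-1,0,0,0.38,0,0,-0.031,-1,0,0,0.42,0,0,-0.031,-1,0,0,0.42,0,0,-0.031,-1,0,0,0.42,0,0,-0.031],
)

```text
time_s: 7.58
position: [0.7069, -0.0577, 0.0613]
tool_rot: [[-0.988, 0.155, -0.004], [0.155, 0.988, 0.001], [0.004, 0.0, -1.0]]
ft_force: [-0.3, -0.1, 1.3]
grip_width: 0.0854
gripper_force: 0.0
```

```bash
python3 -c "
from h import *
go([(.690,-.055,.062,171.1),(.655,-.050,.062,179.6)])"
```

```text
t 7.5833 p [ 0.7069 -0.0577  0.0613] F [-0.3 -0.1  1.3] yaw 171.1
[ 0.034  0.    -0.001] [ 0.    -0.002  0.   ]
[ 0.105 -0.001 -0.001] [ 0.    -0.002 -0.071]
```

>>> arm_command(
  commands=[-1,0.02,0,0,0,0,0,-1,0.034,0,0,0,0,0,-1,0.045,0,0,0,0,-0.011,-1,0.055,0,0,0,0,-0.022,-1,0.065,0,0,0,0,-0.033,-1,0.075,0,0,0,0,-0.044,-1,0.085,0,0,0,0,-0.055,-1,0.095,0,0,0,0,-0.066,-1,0.105,0,0,0,0,-0.071,-1,0.105,0,0,0,0,-0.071,-1,0.105,0,0,0,0,-0.071],
)

```text
time_s: 8.5
position: [0.6578, -0.05, 0.0654]
tool_rot: [[-1.0, 0.005, 0.007], [0.005, 1.0, -0.001], [-0.007, -0.001, -1.0]]
ft_force: [5.4, -0.6, 4.1]
grip_width: 0.0855
gripper_force: 2.8
```

```bash
python3 -c "
from h import *
go([(.69,-.05,.062,179.6),(.69,-.05,.27,179.6)])"
```

```text
t 8.5 p [ 0.6578 -0.05    0.0654] F [ 5.4 -0.6  4.1] yaw 179.74
[-0.064  0.     0.007] [-0.001  0.003  0.001]
[-0.067 -0.    -0.409] [-0.001  0.003  0.001]
```

>>> arm_command(
  commands=[-1,-0.06,0,0,0,0,0,-1,-0.06,0,0,0,0,0,-1,-0.06,0,-0.4,0,0,0,-1,-0.06,0,-0.4,0,0,0,-1,-0.06,0,-0.4,0,0,0,-1,-0.06,0,-0.4,0,0,0,-1,0.3,-0.58,-0.4,0,0,0.747,-1,0.3,-0.58,-0.4,0,0,0.747,-1,0.3,-0.58,-0.4,0,0,0.747,-1,0.3,-0.58,-0.4,0,0,0.747,-1,0.3,-0.58,-0.4,0,0,0.747,-1,0.3,-0.58,-0.4,0,0,0.747],
)

```text
time_s: 9.5
position: [0.5519, -0.2619, 0.2542]
tool_rot: [[-0.725, 0.689, -0.0], [0.689, 0.725, -0.0], [-0.0, -0.0, -1.0]]
ft_force: [1.0, -0.5, 0.0]
grip_width: 0.0851
gripper_force: 0.0
```

```bash
python3 -c "
from h import *
go([(.45,-.34,.27,89.6)])"
```

```text
t 9.5 p [ 0.5519 -0.2619  0.2542] F [ 1.  -0.5  0. ] yaw 136.45
[ 0.04  -0.254 -0.031] [-0.    0.    0.39]
```

>>> arm_command(
  commands=[-1,0.04,-0.25,-0.03,0,0,0.39,-1,0.04,-0.25,-0.03,0,0,0.39,-1,0.04,-0.25,-0.03,0,0,0.39,-1,0.04,-0.25,-0.03,0,0,0.39,-1,0.04,-0.25,-0.03,0,0,0.39,-1,0.04,-0.25,-0.03,0,0,0.39,-1,0.04,-0.25,-0.03,0,0,0.39,-1,0.04,-0.25,-0.03,0,0,0.39],
)

```text
time_s: 10.17
position: [0.453, -0.338, 0.2688]
tool_rot: [[0.003, 1.0, -0.0], [1.0, -0.003, -0.0], [-0.0, -0.0, -1.0]]
ft_force: [-0.3, 0.8, 1.4]
grip_width: 0.0855
gripper_force: 0.0
```

```bash
python3 -c "
from h import *
d=cam('scene','pics/s4.png');go([])
s=cv2.imread('pics/s4.png'); cv2.imwrite('pics/c4.png',cv2.resize(s[185:335,160:360],(800,600),interpolation=cv2.INTER_CUBIC))"
```

```text
t 10.2167 p [ 0.4531 -0.3379  0.2687] F [-0.5  1.2  0.3] yaw 90.07
```

View pics/c4.png

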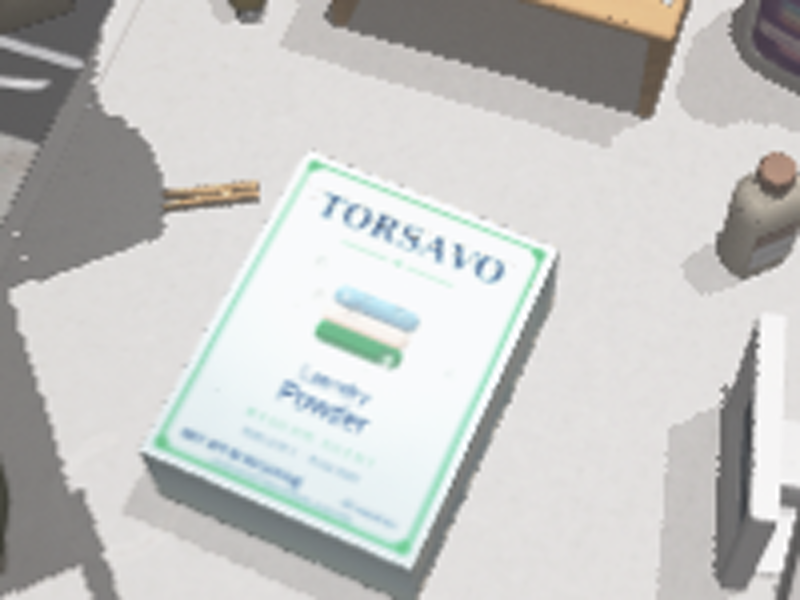

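The carton is turned nearly square; upper-face corners at (308,155), (557,250), (413,570), (143,453) in the 4x crop.

```bash
python3 -c "
from h import *
box(cam(),[(308,155),(557,250),(413,570),(143,453)],160,185,4)
go([(.542,-.25,.27,89.6),(.542,-.25,.062,89.6)])"
```

```text
corners [[0.4631, 0.0856], [0.6525, 0.0708], [0.6317, -0.1692], [0.4408, -0.1526]] 
sizes [0.19   0.2409 0.1916 0.2393]
top [0.558  0.0801] under [ 0.536  -0.1629] yaw 84.84
t 10.2667 p [ 0.4532 -0.3379  0.2686] F [ 0.2 -0.2 -0.4] yaw 90.12
[ 0.175  0.178 -0.003] [-0.     0.     0.004]
[0.176 0.178 0.413] [-0.     0.     0.004]
```

```bash
python3 -c "
from h import *
go([(.531,-.215,.26,84.8),(.531,-.215,.062,84.8)])"
```

```text
t 10.2667 p [ 0.4532 -0.3379  0.2686] F [ 0.2 -0.2 -0.4] yaw 90.12
[0.246 0.156 0.017] [-0.     0.     0.044]
[0.246 0.156 0.413] [-0.     0.     0.044]
```

>>> arm_command(
  commands=[-1,0.246,0.156,0,0,0,0.044,-1,0.246,0.156,0,0,0,0.044,-1,0.246,0.156,0,0,0,0.044,-1,0.246,0.156,0,0,0,0.044,-1,0.246,0.156,0.08,0,0,0.044,-1,0.246,0.156,0.16,0,0,0.044,-1,0.246,0.156,0.24,0,0,0.044,-1,0.246,0.156,0.32,0,0,0.044,-1,0.246,0.156,0.38,0,0,0.044,-1,0.246,0.156,0.413,0,0,0.044,-1,0.246,0.156,0.413,0,0,0.044,-1,0.246,0.156,0.413,0,0,0.044],
)

```text
time_s: 11.27
position: [0.5315, -0.215, 0.0618]
tool_rot: [[0.091, 0.996, -0.001], [0.996, -0.091, 0.0], [0.0, -0.001, -1.0]]
ft_force: [0.0, -0.1, 0.8]
grip_width: 0.0857
gripper_force: 0.0
```

```bash
python3 -c "
from h import *
go([(.533,-.19,.062,84.8),(.542,-.09,.062,84.8),(.546,-.03,.062,90)])"
```

```text
t 11.2667 p [ 0.5315 -0.215   0.0618] F [ 0.  -0.1  0.8] yaw 84.79
[ 0.05  -0.002 -0.   ] [-0. -0. -0.]
[ 0.251 -0.002 -0.   ] [-0. -0. -0.]
[ 0.371 -0.005 -0.   ] [-0.    -0.    -0.043]
```

>>> arm_command(
  commands=[-1,0.03,0,0,0,0,0,-1,0.06,0,0,0,0,0,-1,0.08,0,0,0,0,0,-1,0.1,0,0,0,0,0,-1,0.12,0,0,0,0,0,-1,0.14,0,0,0,0,0,-1,0.16,0,0,0,0,0,-1,0.18,0,0,0,0,0,-1,0.2,0,0,0,0,0,-1,0.22,0,0,0,0,0,-1,0.235,0,0,0,0,0,-1,0.25,0,0,0,0,0],
)

```text
time_s: 12.27
position: [0.5438, -0.0906, 0.063]
tool_rot: [[0.091, 0.996, 0.003], [0.996, -0.091, -0.003], [-0.003, 0.003, -1.0]]
ft_force: [-1.7, -6.8, 3.8]
grip_width: 0.0848
gripper_force: 3.4
```

>>> arm_command(
  commands=[-1,0.01,0,0,0,0,-0.004,-1,0.02,0,0,0,0,-0.009,-1,0.03,0,0,0,0,-0.014,-1,0.04,0,0,0,0,-0.019,-1,0.05,-0.001,0,0,0,-0.024,-1,0.06,-0.002,0,0,0,-0.03,-1,0.07,-0.003,0,0,0,-0.036,-1,0.08,-0.003,0,0,0,-0.042,-1,0.09,-0.003,0,0,0,-0.042,-1,0.1,-0.003,0,0,0,-0.042,-1,0.1,-0.003,0,0,0,-0.042],
)

```text
time_s: 13.18
position: [0.5468, -0.0399, 0.0628]
tool_rot: [[0.003, 1.0, 0.002], [1.0, -0.003, -0.001], [-0.001, 0.002, -1.0]]
ft_force: [-0.4, -1.4, 0.8]
grip_width: 0.0853
gripper_force: 0.2
```

```bash
python3 -c "
from h import *
d=cam('scene','pics/s5.png');go([])
s=cv2.imread('pics/s5.png'); cv2.imwrite('pics/c5.png',cv2.resize(s[150:300,170:370],(800,600),interpolation=cv2.INTER_CUBIC))"
```

```text
t 13.2333 p [ 0.5464 -0.0399  0.0624] F [-0.4 -1.3  0.1] yaw 89.8
```

View pics/c5.png

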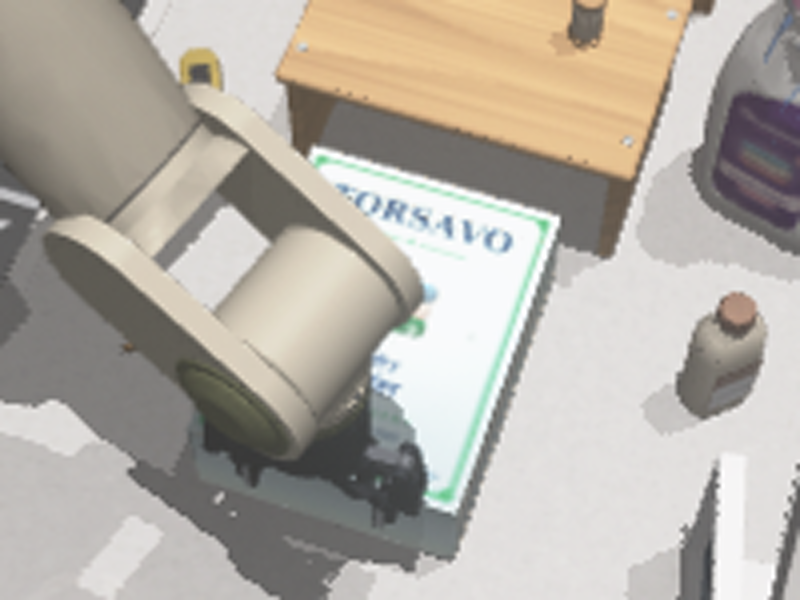

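Top edge corners at (312,150) and (559,215) in the 4x crop; the gripper hides the near end.

```bash
python3 -c "
from h import *
P=px2w(cam(),crop([(312,150),(559,215),(500,385)],170,150,4),.094); print(P, P[:2].mean(0), np.degrees(np.arctan2(*(P[1]-P[0])[[1,0]])))
go([(.547,.15,.062,89.6)])"
```

```text
[[0.45009983 0.21032688 0.094     ]
 [0.64023645 0.2150095  0.094     ]
 [0.64023964 0.07066837 0.094     ]] [0.54516814 0.21266819 0.094     ] 1.4107754547414855
t 13.2833 p [ 0.5462 -0.0399  0.0622] F [-0.  -0.8 -0.1] yaw 89.78
[0.38 0.   0.  ] [ 0.    -0.     0.002]
```

>>> arm_command(
  commands=[-1,0.03,0,0,0,0,0,-1,0.06,0,0,0,0,0,-1,0.09,0,0,0,0,0,-1,0.12,0,0,0,0,0,-1,0.15,0,0,0,0,0,-1,0.18,0,0,0,0,0,-1,0.21,0,0,0,0,0,-1,0.24,0,0,0,0,0,-1,0.27,0,0,0,0,0,-1,0.3,0,0,0,0,0,-1,0.32,0,0,0,0,0,-1,0.33,0,0,0,0,0],
)

```text
time_s: 14.28
position: [0.5469, 0.1249, 0.0621]
tool_rot: [[0.003, 1.0, 0.0], [1.0, -0.003, -0.001], [-0.001, 0.0, -1.0]]
ft_force: [0.1, -6.7, 3.6]
grip_width: 0.0855
gripper_force: 3.5
```

>>> arm_command(
  commands=[-1,0.007,0,0,0,0,0,-1,0.014,0,0,0,0,0,-1,0.021,0,0,0,0,0,-1,0.028,0,0,0,0,0,-1,0.032,0,0,0,0,0,-1,0.036,0,0,0,0,0],
)

```text
time_s: 14.78
position: [0.5472, 0.1416, 0.0621]
tool_rot: [[0.005, 1.0, 0.0], [1.0, -0.005, -0.001], [-0.001, 0.0, -1.0]]
ft_force: [-0.5, -7.1, 3.2]
grip_width: 0.0853
gripper_force: 3.5
```

>>> arm_command(
  commands=[-1,0.004,0,0,0,0,0,-1,0.008,0,0,0,0,0,-1,0.012,0,0,0,0,0,-1,0.012,0,0,0,0,0],
)

```text
time_s: 15.12
position: [0.547, 0.1464, 0.0621]
tool_rot: [[0.005, 1.0, -0.0], [1.0, -0.005, -0.003], [-0.003, -0.0, -1.0]]
ft_force: [-1.9, -14.0, 4.5]
grip_width: 0.0853
gripper_force: 6.6
```

>>> arm_command(
  commands=[-1,0.004,0,0,0,0,0,-1,0.008,0,0,0,0,0,-1,0.008,0,0,0,0,0],
)

```text
time_s: 15.37
position: [0.5465, 0.1467, 0.0621]
tool_rot: [[0.006, 1.0, -0.003], [1.0, -0.006, -0.01], [-0.01, -0.003, -1.0]]
ft_force: [-8.6, -34.5, 9.2]
grip_width: 0.0858
gripper_force: 17.6
```

The force jumped to 34 N at the depth where the back panel is expected. I back off and check.

>>> arm_command(
  commands=[-1,-0.05,0,0,0,0,0,-1,-0.1,0,0,0,0,0,-1,-0.15,0,0,0,0,0,-1,-0.15,0,-0.45,0,0,0,-1,-0.15,0,-0.45,0,0,0,-1,-0.15,0,-0.45,0,0,0,-1,-0.15,0,-0.45,0,0,0,-1,-0.15,0,-0.45,0,0,0,-1,-0.6,-0.1,-0.45,0,0,0,-1,-0.6,-0.1,-0.45,0,0,0,-1,-0.6,-0.1,-0.45,0,0,0,-1,-0.6,-0.1,-0.45,0,0,0],
)

```text
time_s: 16.37
position: [0.5089, -0.0858, 0.2822]
tool_rot: [[0.003, 1.0, -0.0], [1.0, -0.003, 0.001], [0.001, -0.0, -1.0]]
ft_force: [0.3, -0.5, 0.1]
grip_width: 0.0857
gripper_force: 0.0
```

>>> arm_command(
  commands=[-1,-0.3,-0.2,0,0,0,0,-1,-0.3,-0.2,0,0,0,0,-1,-0.3,-0.2,0,0,0,0,-1,-0.3,-0.2,0,0,0,0,-1,-0.3,-0.2,0,0,0,0,-1,-0.3,-0.2,0,0,0,0],
)

```text
time_s: 16.87
position: [0.4076, -0.2363, 0.2819]
tool_rot: [[0.009, 1.0, -0.0], [1.0, -0.009, 0.001], [0.001, -0.0, -1.0]]
ft_force: [0.1, 0.8, -0.4]
grip_width: 0.0857
gripper_force: 0.0
```

```bash
python3 -c "
from h import *
d=cam('scene','pics/s6.png');go([])
s=cv2.imread('pics/s6.png'); cv2.imwrite('pics/c6.png',cv2.resize(s[110:260,200:400],(800,600),interpolation=cv2.INTER_CUBIC))"
```

```text
t 16.9167 p [ 0.4085 -0.2349  0.2819] F [ 0.1  0.3 -0.1] yaw 89.58
```

View pics/c6.png

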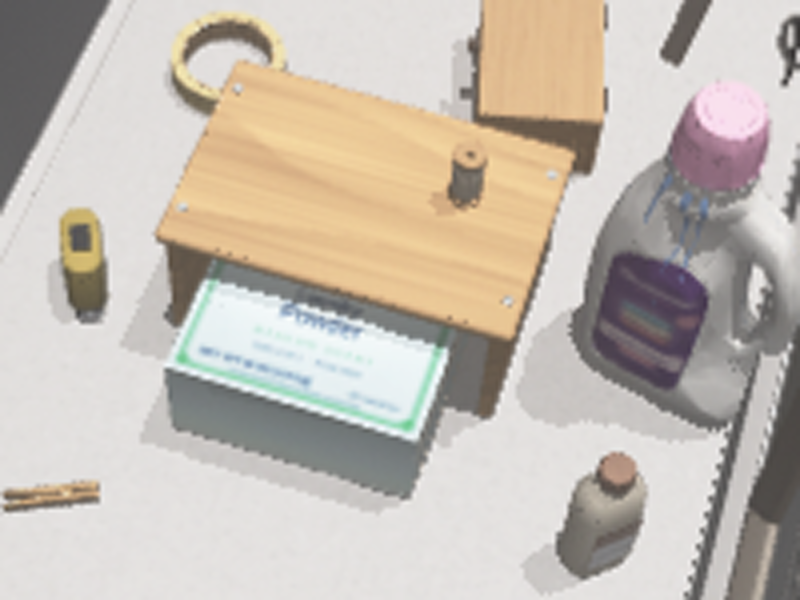

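The near corners of the carton's upper face are at (168,367) and (418,437), and the near bottom corners at (172,428) and (408,497). The bystanders are undisturbed. I check depth, centring and squareness.

```bash
python3 -c "
from h import *
d=cam()
for pts,z in(([(168,367),(418,437)],.094),([(172,428),(408,497)],0)):
    P=px2w(d,crop(pts,200,110,4),z); print(P, P.mean(0)+[0,.244,0], np.degrees(np.arctan2(*(P[1]-P[0])[[1,0]])))
P=px2w(d,crop([(236,60),(575,152),(515,340),(156,237)],200,110,4),.132);print(P,P.mean(0))
print(px2w(d,crop([(168,318),(490,416)],200,110,4),0))"
```

```text
[[0.45071058 0.15832461 0.094     ]
 [0.64059512 0.16067029 0.094     ]] [0.54565285 0.40349745 0.094     ] 0.7077507534832657
[[0.44767349 0.15887766 0.        ]
 [0.63829238 0.15981113 0.        ]] [0.54298293 0.40334439 0.        ] 0.28057565516990757
[[0.41225222 0.4172901  0.132     ]
 [0.68644189 0.41484536 0.132     ]
 [0.68752058 0.23772475 0.132     ]
 [0.41312357 0.23945038 0.132     ]] [0.54983457 0.32732765 0.132     ]
[[0.4090347  0.25236935 0.        ]
 [0.67826892 0.24775149 0.        ]]
```

```bash
python3 -c "
from rig import env
print(env.close_job())"
```

```text
the job is handed in; nothing more can be done
None
```

The carton lies flat inside the riser, measured within about 1.5° of square and with its top against the back panel (the push force rose to 34 N there). None of the small things in view had been disturbed. The job is handed in at about 17 s; no verdict came back.

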